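Lock the bangle bar into its quick-lock fitting

TASK

Take the upright with the long padded bar out of the wooden rack and push its tube straight down into the quick-lock fitting on the display plinth until it is fully home and locked, with the bar in line with the plinth's long side. Then tug it upward with about 10 newtons to prove that it holds, and let go of it. Feel your way in gently, never loading the fitting with more than 30 newtons, and leave the other goods undisturbed.

Things in the scene. Friction and masses are not known exactly. Their poses are not given: they have to be found in the camera images.
- tbar: The upright to fit: plain steel tube 16 mm across, standing vertically, with a padded grey bar across its top (150 long, 24 wide, 28 mm high, flat sides). Origin: centre of the tube's foot; z up the tube, y along the bar. Bar top at 118 mm. A stop ring (26 mm across, 5 thick) starts 40 mm above the foot and rests on the rack. 0.2 to 0.35 kg. It lifts straight up out of the rack's loose hole.
- tbar_bar (a point): Centre of the padded bar, on the tube's axis 104 mm above its foot: the place to grip, across the bar's 24 mm width, firmly, for a side load on the foot can swing it between the fingers.
- tbar_neck (a point): Middle of the tube's locking neck, a groove 11 mm across from 8 to 16 mm above the foot. The foot's edge is chamfered from 16 to 14 mm across.
- plinth: Fixed wooden display plinth, 130 x 220 mm, 20 mm thick; origin at the centre of its underside, y along its long side, z up. On its middle a low steel mounting ring (89 mm across, 73 inside, 6 high) holds an upright aluminium quick-lock fitting, 38 mm across, with a grey release collar as its top. Heights below are above the plinth's underside.
- float_mid (a point): Centre of the plinth's top face, the middle of the mounting ring. The fitting FLOATS in the ring: it may stand up to 7 mm off this centre along the plinth's x and as much along its y, is takes about 1.5 N to shift and stays where it is left. Where its bore stands now is not measured: look or feel for it. A seated tube may stand off-centre likewise.
- mouth_height (a point): 60 mm up, on the plinth's centre line: height of the collar's flat slippery upper face (34 mm across). Its mouth is 19 mm across, narrowing within 1 mm to a bore of 18 mm (17.4 mm lower down). A foot pressed on the face instead of the mouth pushes the collar in against its spring. About 18 mm below this height the foot meets three sprung steel teeth.
- home_height (a point): 28 mm up, on the plinth's centre line: height of the tube's foot when fully home on the solid bore floor, 32 mm below the mouth. Passing the teeth takes about 5 to 10 N. Once the foot is below 31 mm the teeth have snapped into the neck: locked, with 3 mm of play (foot 28 to 31 mm).
- collar (a joint): How far the grey release collar is pushed in (down), m: 0 = up, 0.0045 = fully in; spring 6 N at first, 10 N fully in. It moves with the grab teeth: it dips 2 to 3 mm while the tube spreads them and springs back to 0 when they snap into the neck. Held in, it frees the tube.
- rack: Fixed wooden rack for uprights, 70 x 180 mm and 50 mm high; origin at the centre of its underside, y along its length. Two upright holes, 18 mm across and 44 mm deep, at y = -40 and +40 mm; the bar upright stands in one, the short one in the other.
- short_upright: Bystander: a short upright with a round padded cap 36 mm across, 72 mm tall overall, standing in the rack's other hole; its top is 82 mm above the table, below the long bar. Origin at its foot.
- tin: Bystander: round brass incense tin with a red lid, 77 mm across, 36 mm high; origin at the centre of its underside.
- incense_tube: Bystander: red incense tube standing upright, 55 mm across, 192 mm high; origin at the centre of its underside.
- bangle: Bystander: jade bangle lying flat, 77 mm across, 10 mm high; origin at the centre of its underside.
Things that resemble listed ones, but are neither listed nor needed, are in the scene too. There is more than one size of the tbar; the one meant has the size given above.

How it is judged:
By the outcome, as a careful person would: the job done as asked, in the order asked, and still so for the second after the job is handed in, with the robot touching nothing.
It also fails if it takes over 72 s, if anything falls off the work surface, if the arm or the gripper's body presses on something with over 40 N, if the wrist force passes 120 N, or if a joint passes its speed limit or range.

ROBOT

A 7-joint arm with a two-finger parallel gripper is mounted at the origin on the work surface. World frame = base frame: x ahead of the robot, y to its left, z up, the work surface at z = 0. Lengths are in m, angles in rad, forces in N, time in s.
With the tool pointing down it reaches from about 0.4 to 0.85 m from the base axis. Payload 10.4 kg.
Tool frame: the origin (TCP) lies at the centre of the arm's flange, where the gripper is bolted on; the fingertips stand 173 mm ahead of it and the grasp point (between the pads) lies 155 mm ahead of it; z points along the fingers, y is the line along which they close (so a half turn about z gives the same grasp; the last joint's range is limited). The gripper opens to 85 mm and grips with 20 to 120 N. Pads are 22 mm wide; open, the fingers measure 114 mm over their backs; the gripper's body (76 mm by 85 mm) begins 54 mm behind the grasp point. The pads swing forward as they close: fully open they stand 13 mm farther back than shut.
Start: joints at [-1.238, 0.332, -0.065, 1.46, 0.022, 1.35, -0.088], TCP at [0.218, 0.586, 0.405] pointing down, gripper open.
Joint ranges: [-2.6, 2.6], [-0.5, 2.12], [-1.47, 1.34], [0.16, 2.42], [-1.27, 4.41], [0.06, 2.06], [-2.6, 2.6]. Speed limits (rad/s): [2.22, 2.22, 2.79, 2.79, 3.14, 3.14, 3.14].

INTERFACE

Orientations are given as a unit quaternion [x, y, z, w].
In Python, from workcell import manip, viewer, finder gives the robot as it stands.
- The arm moves only by the tool arm_command, never from a script. Its argument "plan" is a list of rows, each an object with "dp": the shift along the tool's x, y, z in mm, a list of three; "spin": the turn about the tool's z in rad. A call has 1 to 5 rows; each row shifts and turns the commanded pose from where the row before left it, along the tool's axes as they then stand; what a row does not reach is not made up. A row lasts 1/10 s, in which the tool goes at most 50 mm and 8.59 degrees, less where a joint would pass 70% of its speed; a pose out of reach is approached as far as the arm can. A call is refused whole if a number of a shift passes 50 or a number of a turn 0.15, either way. A call with a gripper value outside its range is refused whole. "grip" is the closure, from -1 (fully open) to 1 (shut), set as the call begins (left out, the last holds). The fingers move at their own pace and stop on an object; "newtons" is the grip in N (left out, the last holds). Time passes only in rows, so rows that do not move let the fingers close. It gives the time, the measured TCP pose, the force, the opening and the grip force at its end, in the units of the state.
- manip.get_obs(): the state, without advancing time (a new reading comes with each control period).
- viewer.camera(name): name is "side" or "top"; returns the picture (480x640x3 uint8, blue, green, red); there is no depth.
- viewer.camera_params(name): a dict with "vertical_fov" (degrees; the focal length in pixels is half the picture's height over the tangent of half this angle, whatever the lens; pixels are square), "cx", "cy" (the principal point, pixels), "k1" (the pictures are not rectified: a ray, as slopes to the right and down, at radius r is drawn at 1 + k1 r^2 times it, then the intrinsics apply), "R" (3x3) and "t" (3): a world point X has camera coordinates R X + t. Camera axes: x right, y down, z forward; pixel columns grow to the right and rows downward; lengths in m; the calibration is good to about 2 mm. A picture is of the moment at which its call begins. camera_params takes no time and is no camera call.
- manip.hand_in(): hands the job in; it is judged then, once.
Trained networks look in the newest picture that a camera, given by its name, has taken for a name from the list of things; names that differ only in an ending like _2 or _b are one class to them, and where a whole thing is asked for, a point or a joint stands for the part that bears it (a point fixed in the world has none). Each returns a list of dicts, best first, with "score" (0 to 1); they miss things now and then, are a little off and sometimes report something else, mostly with a low value. They report only what shows in the picture. A call takes as long as a camera call. They do not tell look-alikes from the thing itself.
- finder.find_in(camera, thing): "position" ([x, y, z] in m, in world coordinates, good to about 4 mm: the middle of the surface that is visible of it).
The state is a dict: "clock": time; "joint_pos": joint angles; "joint_velocities": joint speeds; "tau": joint torques, N m; "position": TCP position; "ee_rot": TCP orientation; "ft_force": force on the tool from outside, world axes, zero at the start; "torque": the same for the moment, N m; "grip_width": opening from 0.0 (shut) to 1.0 (fully open); "grasp_force": force on a finger pad.
Only numpy, scipy, OpenCV 4.12 (cv2) and the standard library are available. Lean on these libraries where they do the work, as an engineer would, in place of code of your own. Each camera call takes 0.05 s, during which the arm holds its last target. There are 200 camera calls.

## Working session

There is one attempt and no reset: what is moved stays moved. The work goes in short steps, Python scripts to look and compute and a tool call to move; the robot and the scene stay as the last step left them, time stands still between calls to the robot, and variables do not carry over. Pictures are saved under pics/ and viewed, at most 10 in all, crops included, and the job is handed in when it is done.

Besides the shell and the picture viewer there is one more tool, called after "Request:" in YAML: its name, and indented under it one key for each argument. arm_command: Moves the arm, as the interface text tells. Its arguments: {"type":"object","properties":{"plan":{"type":"array","items":{"type":"object","properties":{"dp":{"type":"array","items":{"type":"number"}},"spin":{"type":"number"}}}},"grip":{"type":"number"},"newtons":{"type":"number"}},"required":["plan"]}

```bash
mkdir -p pics; ls; python3 - <<'E'
from workcell import manip, viewer, finder
import cv2, numpy as np
for c in("side","top"):
    im=viewer.camera(c); cv2.imwrite(f"pics/{c}0.png",im)
    p=viewer.camera_params(c); print(c,p)
    for n in ["tbar","tbar_bar","plinth","collar","rack","short_upright","tin","incense_tube","bangle"]:
        try: print(n,[(round(d["score"],2),np.round(d["position"],3).tolist()) for d in finder.find_in(c,n)[:4]])
        except Exception as e: print(n,e)
o=manip.get_obs(); print({k:np.round(v,3).tolist() for k,v in o.items()})
E
```

```text
pics
side {'vertical_fov': 45.49025707820989, 'cx': 317.30590036282524, 'cy': 238.62978580880616, 'k1': -0.03808727309538676, 'R': array([[-0.98421652, -0.17694893, -0.00263038],
       [-0.12540902,  0.70787683, -0.69511364],
       [ 0.1248616 , -0.68381246, -0.71889506]]), 't': array([0.55754413, 0.10668165, 1.03528827])}
tbar [(0.81, [0.416, 0.205, 0.087]), (0.76, [0.7, 0.174, 0.088]), (0.55, [0.54, 0.201, 0.133]), (0.22, [0.547, -0.144, 0.019])]
tbar_bar [(0.94, [0.696, 0.172, 0.088]), (0.89, [0.418, 0.204, 0.087]), (0.81, [0.545, 0.197, 0.127]), (0.54, [0.552, -0.147, 0.022])]
plinth [(0.68, [0.552, -0.15, 0.021])]
collar [(0.61, [0.55, -0.165, 0.061]), (0.49, [0.534, 0.272, 0.048])]
rack [(0.68, [0.552, -0.147, 0.019]), (0.64, [0.536, 0.275, 0.048]), (0.17, [0.542, 0.203, 0.131])]
short_upright [(0.57, [0.548, 0.269, 0.079])]
tin [(0.76, [0.724, 0.01, 0.034])]
incense_tube [(0.95, [0.757, 0.344, 0.137])]
bangle []
top {'vertical_fov': 42.638463500080924, 'cx': 322.53174323925094, 'cy': 239.30037861444563, 'k1': -0.02184759761170852, 'R': array([[ 0.0077349 , -0.99992377,  0.00
[... 428 characters left out ...]
]
collar [(0.68, [0.552, -0.169, 0.059])]
rack [(0.85, [0.529, 0.233, 0.053]), (0.54, [0.389, 0.008, 0.008])]
short_upright [(0.58, [0.541, 0.189, 0.126]), (0.18, [0.725, -0.002, 0.04])]
tin [(0.95, [0.726, -0.004, 0.037])]
incense_tube [(0.77, [0.755, 0.325, 0.162])]
bangle [(0.72, [0.392, 0.01, 0.011])]
{'clock': 1.0, 'joint_pos': [-1.238, 0.332, -0.065, 1.46, 0.022, 1.35, -0.089], 'joint_velocities': [-0.0, 0.001, 0.001, 0.001, 0.001, 0.001, 0.001], 'tau': [-0.001, -62.524, 0.049, -39.182, 0.017, 0.002, 0.0], 'position': [0.218, 0.586, 0.405], 'ee_rot': [0.177, 0.984, 0.0, 0.0], 'ft_force': [0.796, 0.765, -0.675], 'torque': [-0.024, -0.048, 0.015], 'grasp_force': 0.0, 'grip_width': 0.999}
```

View pictures.

View pics/top0.png

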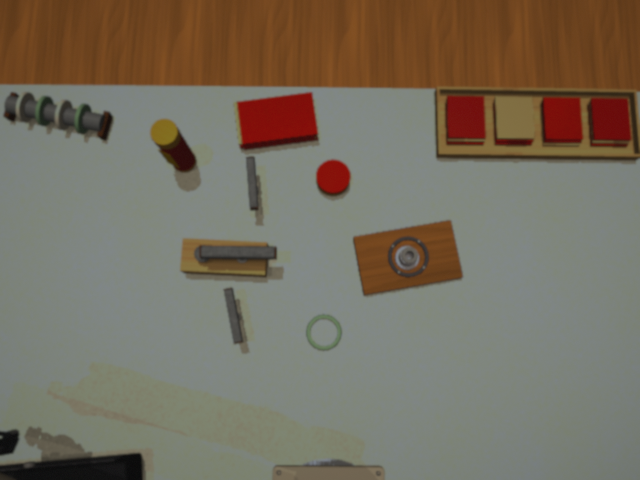

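View pics/side0.png

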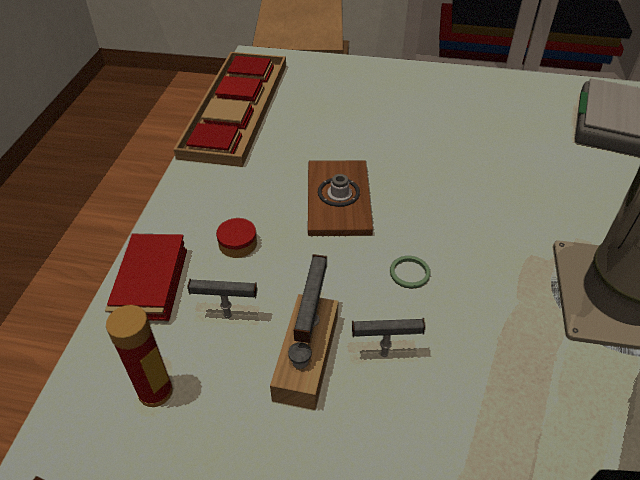

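```bash
cat > h.py <<'E'
from workcell import manip, viewer, finder
import cv2, numpy as np
def proj(c,X):
    p=viewer.camera_params(c); X=np.atleast_2d(X); C=X@np.array(p["R"]).T+p["t"]
    s=C[:,:2]/C[:,2:]; s=s*(1+p["k1"]*(s**2).sum(1,keepdims=True))
    f=240/np.tan(np.radians(p["vertical_fov"]/2))
    return s*f+[p["cx"],p["cy"]]
def ortho(im,c,ctr,z,half=.1,n=400):
    "image: right = world -y, up = +x"
    u=(np.arange(n)-n/2+.5)/n*2*half
    Y,X=np.meshgrid(ctr[1]-u,ctr[0]-u)
    q=proj(c,np.c_[X.ravel(),Y.ravel(),np.full(X.size,z)]).astype(np.float32).reshape(n,n,2)
    return cv2.remap(im,q[...,0],q[...,1],cv2.INTER_CUBIC)
E
python3 - <<'E'
from h import *
s=cv2.imread("pics/side0.png");t=cv2.imread("pics/top0.png")
a=ortho(t,"top",(.54,.2),.128); b=ortho(s,"side",(.54,.2),.128)
c=ortho(t,"top",(.55,-.16),.060,.05,300); d=ortho(s,"side",(.55,-.16),.060,.05,300)
o=np.zeros((600,800,3),np.uint8); 
o[:300,:400]=a[50:350];o[:300,400:]=b[50:350];o[300:,50:350]=c;o[300:,450:750]=d
o=cv2.convertScaleAbs(o,alpha=1.5)
cv2.imwrite("pics/crop1.png",o)
# plinth edges: top face z=.02
t2=ortho(t,"top",(.55,-.16),.02,.15,600)
hsv=cv2.cvtColor(t2,cv2.COLOR_BGR2HSV); m=((hsv[...,1]>90)).astype(np.uint8)
m=cv2.morphologyEx(m,cv2.MORPH_CLOSE,np.ones((41,41)))
cs,_=cv2.findContours(m,0,1); k=max(cs,key=cv2.contourArea); r=cv2.minAreaRect(k)
(u,v),wh,an=r; print("plinth top cam",.55-(v-299.5)*.0005,-.16-(u-299.5)*.0005,np.array(wh)*.0005,an)
s2=ortho(s,"side",(.55,-.16),.02,.15,600)
hsv=cv2.cvtColor(s2,cv2.COLOR_BGR2HSV); m=((hsv[...,1]>90)).astype(np.uint8)
m=cv2.morphologyEx(m,cv2.MORPH_CLOSE,np.ones((41,41)))
cs,_=cv2.findContours(m,0,1); k=max(cs,key=cv2.contourArea); r=cv2.minAreaRect(k)
(u,v),wh,an=r; print("plinth side cam",.55-(v-299.5)*.0005,-.16-(u-299.5)*.0005,np.array(wh)*.0005,an)
E
```

```text
plinth top cam 0.5527099304199219 -0.16992825317382812 [0.12966313 0.2184583 ] 79.59944915771484
plinth side cam 0.5505925903320313 -0.16204208374023438 [0.13008054 0.23678424] 79.4389877319336
```

View pics/crop1.png

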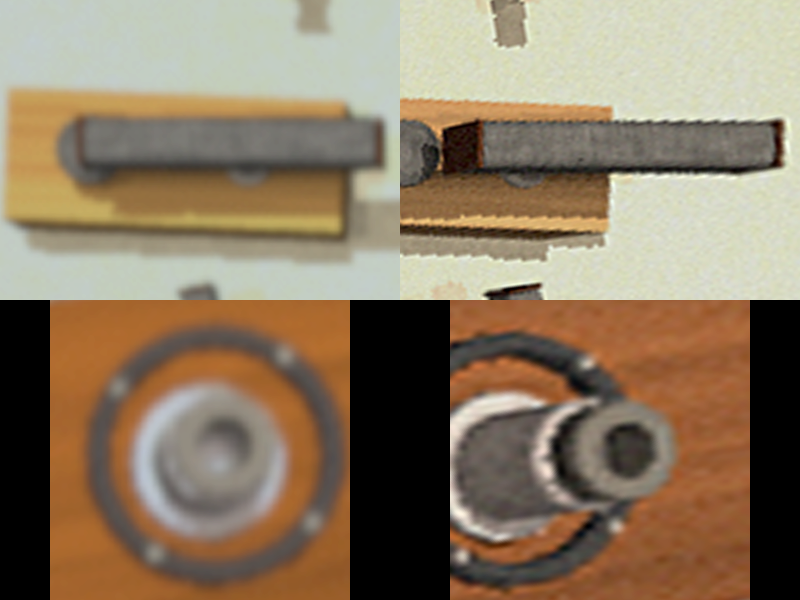

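The upright with the bar in the rack (top px 238,253) is the one to take. It measures 151 x 24 mm at the 128 mm height, as described. It could be confused with the free-standing T-bars at top px (252,183) and (234,315), but both are shorter and stand on the table. The collar mouth is near (0.550, -0.169). I'll refine the plinth yaw, bar and mouth once, then move.

```bash
cat > fit.py <<'E'
from h import *
from scipy.optimize import minimize
def corners(x,y,a,w,l,z0,z1):
    c,s=np.cos(a),np.sin(a)
    return np.array([[x+c*i*w/2-s*j*l/2,y+s*i*w/2+c*j*l/2,z] for i in(-1,1) for j in(-1,1) for z in(z0,z1)])
def fit(c,mask,x0,dims,S=4):
    m=cv2.resize(mask.astype(np.float32),None,fx=S,fy=S)
    def cost(p):
        q=proj(c,corners(*p,*dims)); q=(q+.5)*S-.5
        h=cv2.convexHull(q.astype(np.float32)); k=np.zeros(m.shape,np.uint8)
        cv2.fillConvexPoly(k,np.round(h*16).astype(np.int32),1,shift=4)
        return float(np.abs(k-m).sum())/S**2
    r=minimize(cost,x0,method="Nelder-Mead",options=dict(initial_simplex=[x0]+[np.add(x0,np.eye(3)[i]*[.006,.006,.05]) for i in range(3)],xatol=1e-5,fatol=.05))
    return r.x,r.fun,m.sum()/S**2
E
python3 - <<'E'
from fit import *
im={"side":cv2.imread("pics/side0.png"),"top":cv2.imread("pics/top0.png")}
for c in im:
    hsv=cv2.cvtColor(im[c],cv2.COLOR_BGR2HSV); H,S,V=cv2.split(hsv)
    roi=np.zeros(H.shape,np.uint8); q=proj(c,corners(.552,-.168,.18,.17,.26,0,.03)); cv2.fillConvexPoly(roi,cv2.convexHull(q.astype(np.int32)),1)
    m=((S>100)&(roi>0)).astype(np.uint8); 
    h=cv2.findContours(m,0,1)[0]; k=max(h,key=cv2.contourArea); m=np.zeros_like(m); cv2.drawContours(m,[cv2.convexHull(k)],-1,1,-1)
    print(c,"plinth",fit(c,m,[.552,-.168,.18],(.13,.22,0,.02)))
    # bar edges in ortho: per-column dark extent
    o=ortho(im[c],"top" if c=="top" else "side",(.54,.2),.128,.1,400); g=cv2.GaussianBlur(cv2.cvtColor(o,cv2.COLOR_BGR2GRAY),(0,0),2).astype(float)
    cols=np.arange(120,205); col2=np.arange(260,330)
    E=[]
    for u in list(cols)+list(col2):
        d=np.diff(g[:,u]); a=140+30-20+np.argmin(d[150:185]); E.append((u,150+np.argmin(d[150:185])))
    E=np.array(E); p=np.polyfit(*E.T,1); p=np.polyfit(*E[abs(E[:,1]-np.polyval(p,E[:,0]))<2].T,1)
    print(" bar +x edge: yaw deg",np.degrees(np.arctan(-p[0]))*1, "x at mid",.54-(np.polyval(p,231)+.5-199.5)*.0005-.012)
E
```

```text
side plinth (array([ 0.55234608, -0.17284051,  0.18846877]), np.float64(146.89453125), np.float32(4664.0))
 bar +x edge: yaw deg -0.5587721604616804 x at mid 0.543025740953643
top plinth (array([ 0.55399256, -0.17086439,  0.18252051]), np.float64(203.212890625), np.float32(5939.0))
 bar +x edge: yaw deg 0.9164631357361644 x at mid 0.5461451826654037
```

Request:
arm_command:
  plan:
    - {"dp":[-37,-22,0],"spin":0}
    - {"dp":[-37,-22,0],"spin":0}
    - {"dp":[-37,-22,0],"spin":0}
    - {"dp":[-37,-22,0],"spin":0}
    - {"dp":[-37,-22,0],"spin":0}
  grip: -1
  newtons: 100

```text
clock: 1.5
position: [0.3537, 0.4168, 0.4049]
ee_rot: [0.177, 0.984, 0.0, 0.0]
ft_force: [-0.1, 1.1, 0.3]
grip_width: 1.003
grasp_force: 0.0
```

Request:
arm_command:
  plan:
    - {"dp":[-37,-22,0],"spin":0}
    - {"dp":[-37,-22,0],"spin":0}
    - {"dp":[-37,-22,0],"spin":0}
    - {"dp":[-37,-22,0],"spin":0}
    - {"dp":[-37,-22,0],"spin":0}

```text
clock: 2.0
position: [0.4887, 0.2492, 0.405]
ee_rot: [0.177, 0.984, 0.0, 0.0]
ft_force: [0.6, 0.5, 0.1]
grip_width: 1.004
grasp_force: 0.0
```

Request:
arm_command:
  plan:
    - {"dp":[-37.5,-21,0],"spin":0}
    - {"dp":[-37.5,-21,0],"spin":0}
    - {"dp":[0,0,0],"spin":0.14}
    - {"dp":[0,0,0],"spin":0.14}
    - {"dp":[0,0,0],"spin":0.14}

```text
clock: 2.5
position: [0.5438, 0.1849, 0.4046]
ee_rot: [0.381, 0.924, 0.0, -0.0]
ft_force: [-1.0, -0.1, -0.7]
grip_width: 0.997
grasp_force: 0.0
```

Request:
arm_command:
  plan:
    - {"dp":[0,0,0],"spin":0.14}
    - {"dp":[0,0,0],"spin":0.14}
    - {"dp":[0,0,0],"spin":0.14}
    - {"dp":[0,0,0],"spin":0.14}
    - {"dp":[0,0,0],"spin":0.14}

```text
clock: 3.0
position: [0.5435, 0.1853, 0.4048]
ee_rot: [0.675, 0.738, 0.0, -0.0]
ft_force: [0.3, 0.5, 0.2]
grip_width: 1.004
grasp_force: 0.0
```

Request:
arm_command:
  plan:
    - {"dp":[0,0,15],"spin":0.095}
    - {"dp":[0,0,20],"spin":0}
    - {"dp":[0,0,15],"spin":0}
    - {"dp":[0,0,0],"spin":0}

```text
clock: 3.4
position: [0.5429, 0.1853, 0.3526]
ee_rot: [0.707, 0.707, -0.002, -0.001]
ft_force: [-0.3, 0.0, 0.3]
grip_width: 1.002
grasp_force: 0.0
```

Request:
arm_command:
  plan:
    - {"dp":[-1.3,1.5,25],"spin":0}
    - {"dp":[0,0,25],"spin":0}
    - {"dp":[0,0,20],"spin":0}
    - {"dp":[0,0,14],"spin":0}
    - {"dp":[0,0,0],"spin":0}

```text
clock: 3.9
position: [0.5447, 0.1839, 0.2695]
ee_rot: [0.707, 0.707, -0.001, -0.0]
ft_force: [0.2, -0.2, -0.3]
grip_width: 0.999
grasp_force: 0.0
```

```bash
python3 - <<'E'
from h import *
o=np.zeros((480,800,3),np.uint8)
for i,c in enumerate(("side","top")):
    im=viewer.camera(c); u,v=proj(c,[[.544,.184,.13]])[0].astype(int)
    o[:400,i*400:i*400+400]=cv2.resize(im[v-65:v+65,u-65:u+65],(400,400))
cv2.imwrite("pics/pre.png",o); print(manip.get_obs()["position"],manip.get_obs()["ft_force"])
E
```

```text
[0.5454352  0.18408087 0.27161522] [ 0.05326665 -0.31660388 -0.0149748 ]
```

View pics/pre.png

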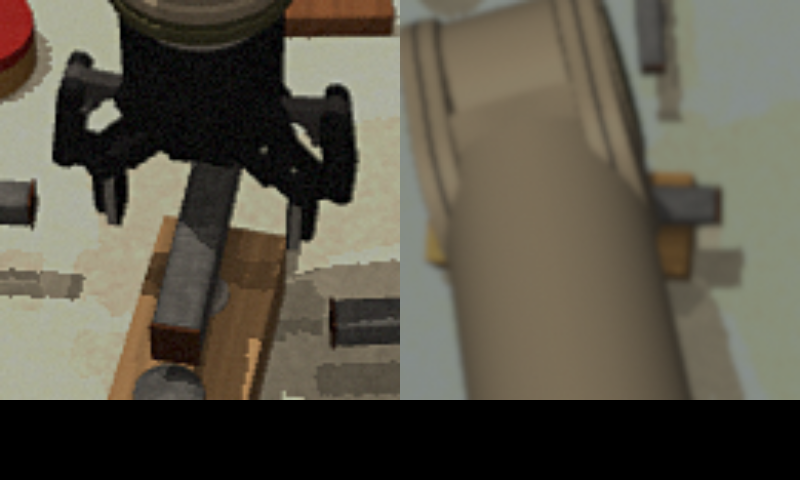

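Both fingers straddle the bar, with the pads at about (110,200) and (300,215) and the bar between them. I'll close now.

Request:
arm_command:
  plan:
    - {"dp":[0,0,2],"spin":0}
    - {"dp":[0,0,0],"spin":0}
    - {"dp":[0,0,0],"spin":0}
    - {"dp":[0,0,0],"spin":0}
    - {"dp":[0,0,0],"spin":0}
  grip: 1
  newtons: 110

```text
clock: 4.5
position: [0.5452, 0.184, 0.2693]
ee_rot: [0.707, 0.707, 0.0, 0.0]
ft_force: [-1.1, -0.5, 5.4]
grip_width: 0.263
grasp_force: 108.4
```

Request:
arm_command:
  plan:
    - {"dp":[0,0,0],"spin":0}
    - {"dp":[0,0,0],"spin":0}
    - {"dp":[0,0,0],"spin":0}

```text
clock: 4.8
position: [0.5453, 0.184, 0.2692]
ee_rot: [0.707, 0.707, 0.0, 0.0]
ft_force: [-0.2, 0.3, 6.1]
grip_width: 0.26
grasp_force: 108.4
```

Request:
arm_command:
  plan:
    - {"dp":[0,0,-5],"spin":0}
    - {"dp":[0,0,-15],"spin":0}
    - {"dp":[0,0,-25],"spin":0}
    - {"dp":[0,0,-25],"spin":0}
    - {"dp":[0,0,-20],"spin":0}

```text
clock: 5.3
position: [0.545, 0.1838, 0.361]
ee_rot: [0.707, 0.707, 0.0, 0.0]
ft_force: [-0.2, 0.1, -3.4]
grip_width: 0.263
grasp_force: 108.6
```

Request:
arm_command:
  plan:
    - {"dp":[-10,0,0],"spin":0}
    - {"dp":[-25,0,0],"spin":0}
    - {"dp":[-35,0,0],"spin":0}
    - {"dp":[-35,0,0],"spin":0}
    - {"dp":[-35,0,0],"spin":0}

```text
clock: 5.8
position: [0.5443, 0.0417, 0.3578]
ee_rot: [0.707, 0.707, -0.001, -0.0]
ft_force: [0.6, 0.2, -3.1]
grip_width: 0.266
grasp_force: 108.8
```

Request:
arm_command:
  plan:
    - {"dp":[-35,0,0],"spin":0}
    - {"dp":[-35,0,0],"spin":0}
    - {"dp":[-35,0,0],"spin":0}
    - {"dp":[-35,0,0],"spin":0}
    - {"dp":[-30,0,0],"spin":0}

```text
clock: 6.3
position: [0.5439, -0.1288, 0.3579]
ee_rot: [0.708, 0.707, -0.001, -0.0]
ft_force: [0.4, -0.2, -2.6]
grip_width: 0.264
grasp_force: 108.8
```

Request:
arm_command:
  plan:
    - {"dp":[-25,0,0],"spin":0}
    - {"dp":[-14,6,0],"spin":0}
    - {"dp":[-4,0,0],"spin":-0.09}
    - {"dp":[0,0,0],"spin":-0.095}
    - {"dp":[0,0,0],"spin":0}

```text
clock: 6.8
position: [0.5503, -0.1699, 0.3577]
ee_rot: [0.639, 0.77, -0.001, -0.001]
ft_force: [-0.2, -0.8, -3.7]
grip_width: 0.263
grasp_force: 108.7
```

```bash
cat > hov.py <<'E'
from h import *
import sys
o=manip.get_obs(); P=np.array(o["position"]); print(P,o["ft_force"],o["ee_rot"])
out=np.zeros((600,800,3),np.uint8)
for i,c in enumerate(("side","top")):
    im=viewer.camera(c); cv2.imwrite(f"pics/{sys.argv[1]}_{c}.png",im)
    u,v=proj(c,[[.552,-.169,.08]])[0].astype(int); print(c,u,v,"foot pred",proj(c,[P-[0,0,.2592]]).round(1),"mouth pred",proj(c,[[.551,-.169,.06]]).round(1))
    out[:400,i*400:i*400+400]=cv2.resize(im[v-50:v+50,u-50:u+50],(400,400),interpolation=cv2.INTER_CUBIC)
cv2.imwrite(f"pics/{sys.argv[1]}.png",cv2.convertScaleAbs(out[:400],alpha=1.6))
E
python3 hov.py hov1
```

```text
[ 0.55026953 -0.16990606  0.35774811] [-0.18775402 -0.75205966 -3.68575242] [ 6.38629629e-01  7.69513777e-01 -5.03747172e-04 -7.00606547e-04]
side 338 170 foot pred [[340.1 163.4]] mouth pred [[339.2 178.4]]
top 411 253 foot pred [[412.9 252.5]] mouth pred [[409.6 255. ]]
```

View pics/hov1.png

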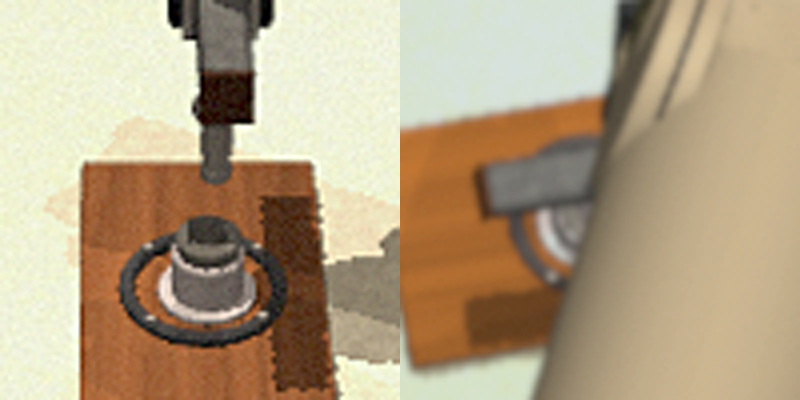

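In the side crop the foot is at (216,175) and the collar mouth at (208,235), full-frame about 341.6 and 339.6. The foot is therefore about 2.5 mm too low in x. The bar lies parallel to the plinth. I'll correct x and come down close to the mouth.

Request:
arm_command:
  plan:
    - {"dp":[-0.5,2.5,10],"spin":0}
    - {"dp":[0,0,10],"spin":0}
    - {"dp":[0,0,8],"spin":0}
    - {"dp":[0,0,0],"spin":0}
    - {"dp":[0,0,0],"spin":0}

```text
clock: 7.4
position: [0.5536, -0.1691, 0.3304]
ee_rot: [0.639, 0.769, -0.0, -0.0]
ft_force: [-0.1, -0.1, -2.5]
grip_width: 0.264
grasp_force: 108.7
```

```bash
python3 - <<'E'
from h import *
o=manip.get_obs(); P=np.array(o["position"]); print(P,o["ft_force"])
im=np.mean([viewer.camera("side") for _ in range(4)],0).astype(np.uint8)
cv2.imwrite("pics/h2side.png",im)
print("foot",proj("side",[P-[0,0,.2592]]),"mouth(.551,-.169)",proj("side",[[.551,-.169,.06]]), "d/dx,dy,dz per mm",[(proj("side",[np.array([.551,-.169,.06])+e])-proj("side",[[.551,-.169,.06]])).round(2).tolist() for e in np.eye(3)*.001])
cv2.imwrite("pics/hov2.png",cv2.convertScaleAbs(cv2.resize(im[145:220,300:400],(800,600),interpolation=cv2.INTER_CUBIC),alpha=1.7))
E
```

```text
[ 0.55357209 -0.1690515   0.33038643] [-0.11018065 -0.05230633 -2.46879845]
foot [[338.07890218 174.06639112]] mouth(.551,-.169) [[339.18547296 178.44080218]] d/dx,dy,dz per mm [[[-0.48, -0.05]], [[-0.07, 0.31]], [[0.01, -0.37]]]
```

View pics/hov2.png

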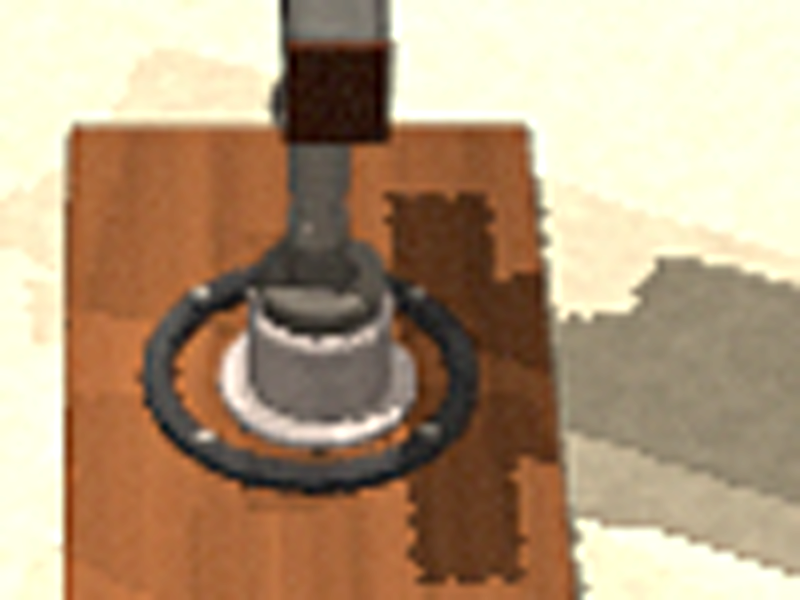

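The tube (crop x 320) is centred over the collar (crop x 319), so x is aligned. The predicted y agrees to about 1 mm. I'll feel down gently.

Request:
arm_command:
  plan:
    - {"dp":[0,0,3],"spin":0}
    - {"dp":[0,0,3],"spin":0}
    - {"dp":[0,0,2],"spin":0}
    - {"dp":[0,0,1],"spin":0}
    - {"dp":[0,0,0],"spin":0}

```text
clock: 8.1
position: [0.5536, -0.169, 0.3214]
ee_rot: [0.639, 0.769, -0.0, -0.0]
ft_force: [-0.1, -0.2, -3.1]
grip_width: 0.261
grasp_force: 108.7
```

Request:
arm_command:
  plan:
    - {"dp":[0,0,1],"spin":0}
    - {"dp":[0,0,1],"spin":0}
    - {"dp":[0,0,1],"spin":0}
    - {"dp":[0,0,0],"spin":0}

```text
clock: 8.5
position: [0.5536, -0.169, 0.3185]
ee_rot: [0.639, 0.769, 0.0, -0.0]
ft_force: [-0.5, 0.3, -3.7]
grip_width: 0.267
grasp_force: 108.7
```

Request:
arm_command:
  plan:
    - {"dp":[0,0,1],"spin":0}
    - {"dp":[0,0,1],"spin":0}
    - {"dp":[0,0,0],"spin":0}

```text
clock: 8.8
position: [0.5535, -0.1691, 0.3165]
ee_rot: [0.639, 0.769, -0.0, -0.0]
ft_force: [-0.5, -0.2, -3.0]
grip_width: 0.262
grasp_force: 108.7
```

Request:
arm_command:
  plan:
    - {"dp":[0,0,1],"spin":0}
    - {"dp":[0,0,1],"spin":0}
    - {"dp":[0,0,0],"spin":0}

```text
clock: 9.1
position: [0.5535, -0.1691, 0.3145]
ee_rot: [0.639, 0.769, -0.0, -0.0]
ft_force: [-1.0, -0.3, -2.6]
grip_width: 0.269
grasp_force: 108.6
```

Request:
arm_command:
  plan:
    - {"dp":[0,0,1.5],"spin":0}
    - {"dp":[0,0,1.5],"spin":0}
    - {"dp":[0,0,0],"spin":0}

```text
clock: 9.4
position: [0.5535, -0.1691, 0.3114]
ee_rot: [0.639, 0.769, -0.0, -0.0]
ft_force: [-0.7, -1.3, -3.0]
grip_width: 0.266
grasp_force: 108.7
```

Request:
arm_command:
  plan:
    - {"dp":[0,0,1.5],"spin":0}
    - {"dp":[0,0,1.5],"spin":0}
    - {"dp":[0,0,1.5],"spin":0}
    - {"dp":[0,0,0],"spin":0}

```text
clock: 9.8
position: [0.5536, -0.1691, 0.3069]
ee_rot: [0.639, 0.769, -0.0, -0.0]
ft_force: [-2.3, -1.3, -3.5]
grip_width: 0.261
grasp_force: 108.7
```

Request:
arm_command:
  plan:
    - {"dp":[0,0,1.5],"spin":0}
    - {"dp":[0,0,1.5],"spin":0}
    - {"dp":[0,0,1],"spin":0}
    - {"dp":[0,0,0],"spin":0}

```text
clock: 10.2
position: [0.5536, -0.169, 0.303]
ee_rot: [0.639, 0.769, -0.0, -0.0]
ft_force: [-0.1, -0.8, -3.5]
grip_width: 0.263
grasp_force: 108.7
```

Request:
arm_command:
  plan:
    - {"dp":[0,0,1],"spin":0}
    - {"dp":[0,0,1],"spin":0}
    - {"dp":[0,0,0],"spin":0}

```text
clock: 10.5
position: [0.5536, -0.1691, 0.3011]
ee_rot: [0.639, 0.769, 0.0, -0.0]
ft_force: [-1.1, -1.0, -1.6]
grip_width: 0.263
grasp_force: 108.8
```

Foot is at about 42 mm and just touching the teeth. I'll go on in small steps.

Request:
arm_command:
  plan:
    - {"dp":[0,0,1],"spin":0}
    - {"dp":[0,0,1],"spin":0}
    - {"dp":[0,0,0],"spin":0}

```text
clock: 10.8
position: [0.5539, -0.1692, 0.2997]
ee_rot: [0.639, 0.769, 0.0, 0.001]
ft_force: [-0.1, -0.6, 2.4]
grip_width: 0.266
grasp_force: 109.5
```

Request:
arm_command:
  plan:
    - {"dp":[0,0,1],"spin":0}
    - {"dp":[0,0,1],"spin":0}
    - {"dp":[0,0,0],"spin":0}

```text
clock: 11.1
position: [0.5537, -0.169, 0.2968]
ee_rot: [0.639, 0.769, 0.0, 0.0]
ft_force: [1.5, -1.1, -1.6]
grip_width: 0.263
grasp_force: 108.7
```

Request:
arm_command:
  plan:
    - {"dp":[0,0,1],"spin":0}
    - {"dp":[0,0,1],"spin":0}
    - {"dp":[0,0,0],"spin":0}

```text
clock: 11.4
position: [0.5536, -0.169, 0.2948]
ee_rot: [0.639, 0.769, -0.0, -0.0]
ft_force: [2.4, -1.6, -3.8]
grip_width: 0.263
grasp_force: 108.6
```

Request:
arm_command:
  plan:
    - {"dp":[0,0,1],"spin":0}
    - {"dp":[0,0,1],"spin":0}
    - {"dp":[0,0,1],"spin":0}
    - {"dp":[0,0,0],"spin":0}

```text
clock: 11.8
position: [0.5536, -0.169, 0.2919]
ee_rot: [0.639, 0.769, -0.0, -0.0]
ft_force: [2.0, -0.6, -4.3]
grip_width: 0.269
grasp_force: 108.6
```

Request:
arm_command:
  plan:
    - {"dp":[0,0,1],"spin":0}
    - {"dp":[0,0,1],"spin":0}
    - {"dp":[0,0,1],"spin":0}
    - {"dp":[0,0,0],"spin":0}

```text
clock: 12.2
position: [0.5535, -0.169, 0.2888]
ee_rot: [0.639, 0.769, -0.0, -0.0]
ft_force: [0.2, -0.8, -3.1]
grip_width: 0.264
grasp_force: 108.5
```

Request:
arm_command:
  plan:
    - {"dp":[0,0,0.7],"spin":0}
    - {"dp":[0,0,0.7],"spin":0}
    - {"dp":[0,0,0],"spin":0}

```text
clock: 12.5
position: [0.5535, -0.169, 0.2876]
ee_rot: [0.639, 0.769, -0.0, -0.0]
ft_force: [0.2, -0.7, -2.6]
grip_width: 0.262
grasp_force: 108.5
```

Request:
arm_command:
  plan:
    - {"dp":[0,0,0.7],"spin":0}
    - {"dp":[0,0,0.7],"spin":0}
    - {"dp":[0,0,0],"spin":0}

```text
clock: 12.8
position: [0.5539, -0.1691, 0.2872]
ee_rot: [0.639, 0.769, 0.0, 0.0]
ft_force: [-1.6, 0.9, 5.0]
grip_width: 0.264
grasp_force: 109.9
```

Solid floor at a foot height of about 28 mm. I'll confirm with a slightly firmer press, then look at the collar.

Request:
arm_command:
  plan:
    - {"dp":[0,0,0.6],"spin":0}
    - {"dp":[0,0,0],"spin":0}
    - {"dp":[0,0,0],"spin":0}

```text
clock: 13.1
position: [0.5541, -0.1691, 0.2871]
ee_rot: [0.639, 0.769, 0.001, 0.001]
ft_force: [-1.0, 0.7, 8.2]
grip_width: 0.261
grasp_force: 110.5
```

Request:
arm_command:
  plan:
    - {"dp":[0,0,-1],"spin":0}
    - {"dp":[0,0,-1],"spin":0}
    - {"dp":[0,0,-1],"spin":0}
    - {"dp":[0,0,0],"spin":0}

```text
clock: 13.5
position: [0.5537, -0.1691, 0.2888]
ee_rot: [0.639, 0.769, 0.0, 0.0]
ft_force: [0.7, -1.3, -2.9]
grip_width: 0.263
grasp_force: 108.6
```

Request:
arm_command:
  plan:
    - {"dp":[0,0,-0.7],"spin":0}
    - {"dp":[0,0,-0.7],"spin":0}
    - {"dp":[0,0,0],"spin":0}

```text
clock: 13.8
position: [0.5536, -0.1691, 0.2902]
ee_rot: [0.639, 0.769, 0.0, -0.0]
ft_force: [2.1, -0.2, -2.5]
grip_width: 0.262
grasp_force: 108.6
```

Request:
arm_command:
  plan:
    - {"dp":[0,0,-0.6],"spin":0}
    - {"dp":[0,0,0],"spin":0}
    - {"dp":[0,0,0],"spin":0}

```text
clock: 14.1
position: [0.5534, -0.1691, 0.2905]
ee_rot: [0.639, 0.769, -0.0, -0.0]
ft_force: [2.3, -1.3, -6.6]
grip_width: 0.267
grasp_force: 108.2
```

Request:
arm_command:
  plan:
    - {"dp":[0,0,-0.5],"spin":0}
    - {"dp":[0,0,0],"spin":0}
    - {"dp":[0,0,0],"spin":0}

```text
clock: 14.4
position: [0.5533, -0.169, 0.2907]
ee_rot: [0.639, 0.769, -0.0, -0.001]
ft_force: [2.0, -0.9, -13.1]
grip_width: 0.263
grasp_force: 108.1
```

Request:
arm_command:
  plan:
    - {"dp":[0,0,0],"spin":0}
    - {"dp":[0,0,0],"spin":0}
    - {"dp":[0,0,0],"spin":0}
    - {"dp":[0,0,0],"spin":0}
    - {"dp":[0,0,0],"spin":0}

```text
clock: 14.9
position: [0.5533, -0.169, 0.2908]
ee_rot: [0.639, 0.769, -0.0, -0.001]
ft_force: [0.5, -1.3, -17.4]
grip_width: 0.265
grasp_force: 108.3
```

Request:
arm_command:
  plan:
    - {"dp":[0,0,1],"spin":0}
    - {"dp":[0,0,1],"spin":0}
    - {"dp":[0,0,1],"spin":0}
    - {"dp":[0,0,0.9],"spin":0}
    - {"dp":[0,0,0],"spin":0}

```text
clock: 15.4
position: [0.5539, -0.169, 0.2879]
ee_rot: [0.639, 0.769, 0.0, 0.0]
ft_force: [-0.3, 0.8, -2.4]
grip_width: 0.264
grasp_force: 110.4
```

Request:
arm_command:
  plan:
    - {"dp":[0,0,0.6],"spin":0}
    - {"dp":[0,0,0],"spin":0}
    - {"dp":[0,0,0],"spin":0}

```text
clock: 15.7
position: [0.5539, -0.1691, 0.2873]
ee_rot: [0.639, 0.769, 0.0, 0.0]
ft_force: [0.4, 0.5, 0.2]
grip_width: 0.264
grasp_force: 110.9
```

Request:
arm_command:
  plan:
    - {"dp":[0,0,0],"spin":0}
    - {"dp":[0,0,0],"spin":0}
    - {"dp":[0,0,0],"spin":0}
    - {"dp":[0,0,0],"spin":0}
    - {"dp":[0,0,0],"spin":0}
  grip: -1
  newtons: 20

```text
clock: 16.2
position: [0.5536, -0.1691, 0.2868]
ee_rot: [0.639, 0.769, 0.0, -0.0]
ft_force: [0.3, 0.2, -0.2]
grip_width: 0.998
grasp_force: 0.0
```

Request:
arm_command:
  plan:
    - {"dp":[0,0,0],"spin":0}
    - {"dp":[0,0,0],"spin":0}
    - {"dp":[0,0,0],"spin":0}

```text
clock: 16.5
position: [0.5536, -0.169, 0.2867]
ee_rot: [0.639, 0.769, 0.0, -0.0]
ft_force: [0.9, -0.6, -0.0]
grip_width: 1.001
grasp_force: 0.0
```

Request:
arm_command:
  plan:
    - {"dp":[0,0,-10],"spin":0}
    - {"dp":[0,0,-20],"spin":0}
    - {"dp":[0,0,-30],"spin":0}
    - {"dp":[0,0,-30],"spin":0}
    - {"dp":[0,0,-20],"spin":0}

```text
clock: 17.0
position: [0.5537, -0.1694, 0.3999]
ee_rot: [0.639, 0.769, 0.001, 0.001]
ft_force: [-0.7, 0.2, 0.4]
grip_width: 1.0
grasp_force: 0.0
```

Request:
arm_command:
  plan:
    - {"dp":[20,0,0],"spin":0}
    - {"dp":[35,0,0],"spin":0}
    - {"dp":[35,0,0],"spin":0}
    - {"dp":[35,0,0],"spin":0}
    - {"dp":[35,0,0],"spin":0}

```text
clock: 17.5
position: [0.5237, -0.0107, 0.3977]
ee_rot: [0.639, 0.769, 0.0, 0.0]
ft_force: [0.7, 0.7, 0.4]
grip_width: 0.997
grasp_force: 0.0
```

Request:
arm_command:
  plan:
    - {"dp":[35,0,0],"spin":0}
    - {"dp":[15,0,0],"spin":0}
    - {"dp":[0,0,0],"spin":0}
    - {"dp":[0,0,0],"spin":0}

```text
clock: 17.9
position: [0.5151, 0.0366, 0.3974]
ee_rot: [0.639, 0.769, 0.0, 0.0]
ft_force: [-0.1, -1.6, 0.3]
grip_width: 1.002
grasp_force: 0.0
```

```bash
python3 - <<'E'
from h import *
t=viewer.camera("top"); s=viewer.camera("side"); cv2.imwrite("pics/fs.png",s); cv2.imwrite("pics/ft.png",t)
out=np.zeros((480,800,3),np.uint8)
a=ortho(t,"top",(.553,-.17),.146,.12,400)
u,v=proj("side",[[.552,-.169,.08]])[0].astype(int)
out[:400,:400]=cv2.resize(s[v-50:v+50,u-50:u+50],(400,400),interpolation=cv2.INTER_CUBIC); out[:400,400:]=a
cv2.imwrite("pics/fin.png",cv2.convertScaleAbs(out[:400],alpha=1.6))
for n in ("tbar","short_upright","tin","incense_tube","bangle"):
    for c in("top","side"): print(n,c,[np.round(d["position"],3).tolist() for d in finder.find_in(c,n)[:3]])
E
```

```text
tbar top [[0.417, 0.196, 0.087], [0.698, 0.171, 0.083], [0.552, -0.16, 0.144]]
tbar side [[0.696, 0.174, 0.086], [0.415, 0.206, 0.086], [0.544, -0.106, 0.149]]
short_upright top [[0.551, 0.269, 0.082]]
short_upright side [[0.547, 0.27, 0.08]]
tin top [[0.738, -0.005, 0.036]]
tin side [[0.724, 0.009, 0.035]]
incense_tube top [[0.756, 0.323, 0.161]]
incense_tube side [[0.759, 0.343, 0.137]]
bangle top []
bangle side [[0.388, 0.016, 0.006], [0.552, -0.153, 0.064]]
```

View pics/fin.png

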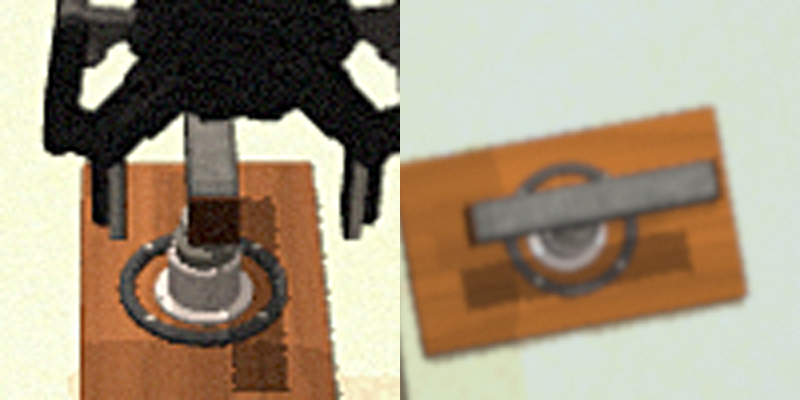

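The final view shows the bar from (472,225) to (716,182) in the top crop, sloping 10.3° like the plinth's long edges (9.6° and 10.5°). The upright stands deep in the fitting, the other goods are where they were, and the gripper is clear. I'm handing in.

```bash
python3 -c "
from workcell import manip
print(manip.hand_in())"
```

```text
the job is handed in; nothing more can be done
None
```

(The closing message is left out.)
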